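# Build up a sieve tower on the laboratory shaker

### The arm

A 6-joint arm with a two-finger parallel gripper is mounted at the origin on the work surface. World frame = base frame: x ahead of the robot, y to its left, z up, the work surface at z = 0. Lengths are in m, angles in rad, forces in N, time in s.
With the tool pointing down it reaches from about 0.375 to 0.975 m from the base axis. Payload 3.8 kg.
Tool frame: the origin (TCP) lies between the finger pads; the fingertips stand 14 mm ahead of it and the grasp point (between the pads) lies 5 mm behind it; z points along the fingers, y is the direction in which the jaws open and shut (so a half turn about z gives the same grasp; the last joint's range is limited). The gripper opens to 88 mm and grips with 3 to 60 N. Pads are 18 mm wide; open, the fingers measure 123 mm over their backs; the gripper's body (75 mm by 187 mm) begins 45 mm behind the grasp point.
Start: joints at [-1.362, 0.264, 1.604, -0, 1.274, -0.037], TCP at [0.164, -0.655, 0.253] pointing down, gripper open.
Joint ranges: [-2.63, 2.63], [-0.94, 2.18], [0.31, 2.57], [-1.31, 4.45], [0, 2.66], [-2.55, 2.55]. Speed limits (rad/s): [2.57, 2.57, 3.14, 3.14, 3.14, 3.14].

### API

Orientations are given as a unit quaternion [x, y, z, w].
In Python, from workcell import monitor, optics, order gives the robot as it stands.
- The arm moves only by the tool move_arm, never from a script. Its argument "rows" is a list of rows, each a list of 7 numbers: the shift along the tool's x, y, z in units of 40 mm (1.0 is 40 mm), then the turn, a rotation vector about the tool's x, y, z in units of 0.1 rad (1.0 is 0.1 rad), then the opening, from 0 (shut) to 1 (fully open). In form: [[dx, dy, dz, rx, ry, rz, gripper], ...]. A call has 1 to 20 rows; each row shifts and turns the pose as measured when the row begins, along the tool's axes as they then stand; what a row does not reach is not made up. A row lasts 1/8 s, in which the tool goes at most 62.5 mm and 10.7 degrees, less where a joint would pass 70% of its speed; a pose out of reach is approached as far as the arm can. A call with a number of a shift or a turn outside -1 to 1 is refused whole. A call with a gripper value outside its range is refused whole. The fingers move at their own pace and stop on an object; the grip force is fixed at half the most. Time passes only in rows, so rows that do not move let the fingers close. It gives the time, the measured TCP pose, the force and the opening at its end, in the units of the state.
- monitor.sense(): the state, without advancing time (a new reading comes with each control period).
- optics.read_camera(name): name is "scene" or "top" or "wrist"; returns the picture (384x512x3 uint8, blue, green, red); there is no depth.
- optics.camera_params(name): a dict with "fx", "fy", "cx", "cy" (pixels), "rvec" (rotation vector, rad) and "tvec" (3), from world to camera coordinates, as OpenCV has them. Camera axes: x right, y down, z forward; pixel columns grow to the right and rows downward; lengths in m; the calibration is good to about 2 mm. A picture is of the moment at which its call begins: read the wrist's pose just before it. camera_params takes no time and is no camera call; for the wrist camera it gives the pose at the moment of the call.
- order.job_done(): hands the job in, once; it reports no verdict.
The state is a dict: "time_s": time; "qpos": joint angles; "joint_velocities": joint speeds; "effort": joint torques, N m; "eef_pos": TCP position; "orientation": TCP orientation; "wrist_force": force on the tool from outside, world axes, zero at the start; "moment": the same for the moment, N m; "grip_width": opening from 0.0 (shut) to 1.0 (fully open).
Only numpy, scipy, OpenCV 4.12 (cv2) and the standard library are available. Lean on these libraries where they do the work, as an engineer would, in place of code of your own. Each camera call takes 0.05 s, during which the arm holds its last target.

### The job

Build the sieve tower on the bench shaker from the bottom up: first the plain receiver pan in the shaker's round seat, then the sieve with the fine holes on the pan, then the sieve with the coarse holes, and last the lid with the knob. Each piece must nest fully home and level in the one below; leave the tower standing free and do not disturb the beaker, the jar or the spoon.

Things in the scene. Friction and masses are not known exactly. Their poses are not given: they have to be found in the camera images.
- shaker_seat (a point): Seat of the fixed shaker: centre of the mouth of an upright aluminium ring (60 mm outside, 54 inside, 12 deep), 50 mm above the bench. The ring stands on a 92 mm round plate (top at 38 mm) on a white box 124 x 124 mm, 32 mm high. z up, -x its front with the control knob. Pieces fit at any yaw.
- pan_mid (a point): Receiver pan: round steel cup, plain floor without holes, 60 mm outside, 54 inside, 50 high, 180 g, mouth up. Point on its axis 25 mm above its underside; z up. Its lowest 6 mm is a spigot tapering 41 to 51 mm wide under a flat shoulder; it drops into a 54 mm mouth until the shoulder rests on the rim. Home in the seat, this point is 19 mm above the seat point.
- fine_mid (a point): Fine sieve: steel frame like the pan (60 mm outside, 54 inside, 50 high, 180 g, same 6 mm spigot below), but with a perforated floor 10 mm below the rim showing many small dark holes of 3.4 mm. Mouth up. Point on its axis 25 mm above its underside; z up. Home on the pan, this point is 44 mm above the pan's point.
- coarse_mid (a point): Coarse sieve: steel frame 60 mm outside, 54 inside, 56 high, 200 g, same 6 mm spigot below, with a perforated floor 10 mm below the rim showing seven large dark holes of 12 mm. Mouth up. Point on its axis 28 mm above its underside; z up. Home on the fine sieve, this point is 47 mm above the fine sieve's point.
- lid_mid (a point): Lid: steel disc 60 mm wide, 6 thick, on the same 6 mm spigot, with an upright black round knob 24 mm wide, 40 tall (52 high in all, 120 g), knob up. Point at the knob's centre, where to grip it: 32 mm above the underside, 20 mm above the disc's top; z up. Home on the coarse sieve, this point is 54 mm above the coarse sieve's point.
- beaker: Bystander: small glass beaker, 48 mm wide, 58 mm high, standing; origin at the centre of its underside, z up. Leave it alone.
- jar: Bystander: clear screw jar with a white cap, 56 mm wide, 60 mm high, standing; origin at the centre of its underside, z up. Leave it alone.
- spoon: Bystander: steel laboratory spoon 150 mm long lying on the bench; origin at its middle, underneath, x along it towards the bowl. Leave it alone.
Mind the look-alikes: they are no part of the job. What is shaped like the part that bears fine_mid but yellow is not meant. Leave any green look-alike of the part that bears coarse_mid alone.

How it is judged:
By the outcome, as a careful person would: the job done as asked, in the order asked, and still so for the second after the job is handed in, with the robot touching nothing.
It also fails if it takes over 115 s, if anything falls off the work surface, if the arm or the gripper's body presses on something with over 40 N, if the wrist force passes 120 N, or if a joint passes its speed limit or range.

## Working session

There is one attempt and no reset: what is moved stays moved. The work goes in short steps, Python scripts to look and compute and a tool call to move; the robot and the scene stay as the last step left them, time stands still between calls to the robot, and variables do not carry over. Pictures are saved under pics/ and viewed, and the job is handed in when it is done.

Besides the shell and the picture viewer there is one more tool, called after "Request:" in YAML: its name, and indented under it one key for each argument. move_arm: Moves the arm, as the interface text tells. Shifts and turns lie within -1 to 1; 1 stands for 40 mm of shift or 0.1 rad of turn. Its arguments: {"type":"object","properties":{"rows":{"type":"array","items":{"type":"array","items":{"type":"number"}}}},"required":["rows"]}

```bash
mkdir -p pics; ls; python3 - <<'E'
from workcell import monitor, optics, order
import cv2
s=monitor.sense();print(s)
for n in("scene","top","wrist"):
    cv2.imwrite(f"pics/{n}0.png",optics.read_camera(n)); print(n,optics.camera_params(n))
E
```

```text
pics
{'time_s': 0.0, 'qpos': array([-1.36189908e+00,  2.64708646e-01,  1.60535229e+00,  3.52230110e-05,
        1.27367557e+00, -3.68752514e-02]), 'joint_velocities': array([-0.00020603,  0.00249355, -0.00011725,  0.00080936,  0.00015356,
       -0.00015399]), 'effort': array([ 2.64597219e-05, -5.02116573e+01, -3.56874347e+01,  7.27712573e-02,
        2.92835495e-02, -1.75770815e-04]), 'eef_pos': array([ 0.16411863, -0.65405977,  0.25142967]), 'orientation': array([ 9.92459045e-01,  1.22571994e-01, -7.53117112e-05, -1.06940939e-03]), 'wrist_force': array([-0.42714096,  0.95999159,  0.07320646]), 'moment': array([ 0.00941256, -0.03661292,  0.00646616]), 'grip_width': 0.996643850552677}
scene {'fx': 446.303176967371, 'fy': 446.303176967371, 'cx': 255.702305612068, 'cy': 186.06850650326905, 'rvec': array([ 0.69122139,  2.6487245 , -1.06397358]), 'tvec': array([ 0.4534157 , -0.14755192,  1.24782769])}
top {'fx': 497.0570387315781, 'fy': 497.0570387315781, 'cx': 248.2840586353191, 'cy': 196.8585373484464, 'rvec': array([ 2.19775665, -2.14986915,  0.07846107]), 'tvec': array([-0.00574849,  0.50032028,  1.49082756])}
wrist {'fx': 281.09370656134223, 'fy': 281.09370656134223, 'cx': 250.9371215554011, 'cy': 189.30431693135733, 'rvec': array([-2.27898736,  1.77914397,  0.27218   ]), 'tvec': array([-0.67570971, -0.03997656,  0.38939031])}
```

View pics/scene0.png

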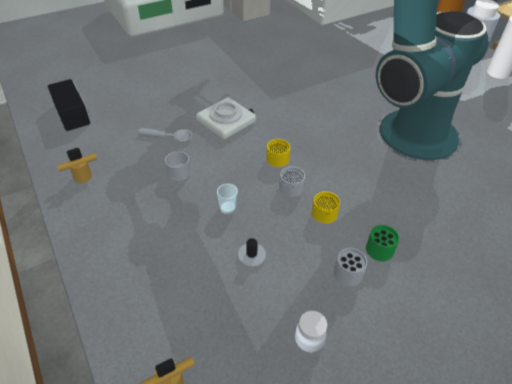

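View pics/top0.png

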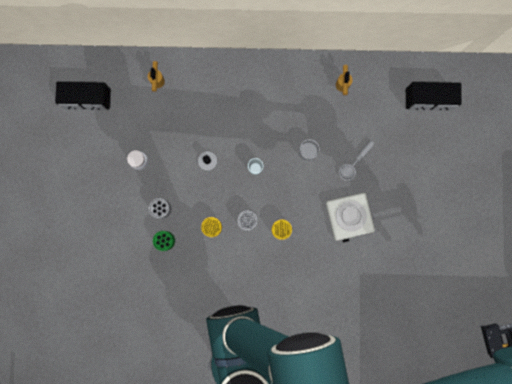

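View pics/wrist0.png

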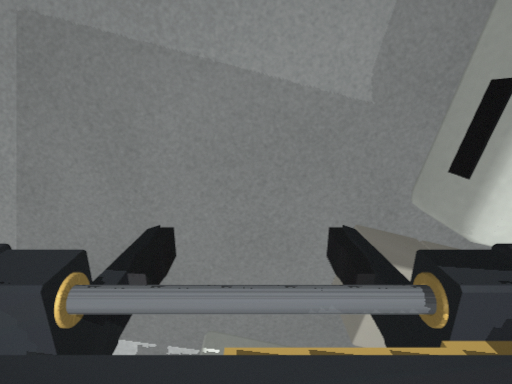

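The top view shows these candidates:
- **Pan:** (309,150), a plain grey cup.
- **Fine sieve:** grey at (247,220). The yellow ones at (211,227) and (282,229) are look-alikes.
- **Coarse sieve:** grey at (159,208). The green one at (163,240) is a look-alike.
- **Lid:** (207,160), and the **seat** is at (350,215).

I'll confirm these in an enlarged crop.

```bash
cat > h.py <<'E'
import numpy as np, cv2
from workcell import monitor, optics
def cam(n):
    p=optics.camera_params(n);K=np.array([[p['fx'],0,p['cx']],[0,p['fy'],p['cy']],[0,0,1]])
    R=cv2.Rodrigues(p['rvec'])[0];return K,R,np.array(p['tvec'])
def ray(c,uv):
    K,R,t=c;return -R.T@t, R.T@np.linalg.solve(K,np.array([uv[0],uv[1],1.]))
def onplane(c,uv,z):
    o,d=ray(c,uv);return o+d*(z-o[2])/d[2]
def proj(c,X):
    K,R,t=c;q=K@(R@np.asarray(X,float)+t);return q[:2]/q[2]
def tri(c1,u1,c2,u2):
    o1,d1=ray(c1,u1);o2,d2=ray(c2,u2)
    d1=d1/np.linalg.norm(d1);d2=d2/np.linalg.norm(d2)
    s=np.linalg.lstsq(np.c_[d1,-d2],o2-o1,rcond=None)[0]
    a=o1+d1*s[0];b=o2+d2*s[1];return (a+b)/2,np.linalg.norm(a-b)
E
python3 - <<'E'
import cv2
t=cv2.imread('pics/top0.png');s=cv2.imread('pics/scene0.png')
cv2.imwrite('pics/tc.png',cv2.resize(t[130:260,120:390],None,fx=2.96,fy=2.96,interpolation=cv2.INTER_CUBIC))
cv2.imwrite('pics/sc.png',cv2.resize(s[90:360,140:410],None,fx=2.2,fy=2.2,interpolation=cv2.INTER_CUBIC))
E
```

```text
(no output)
```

View pics/tc.png

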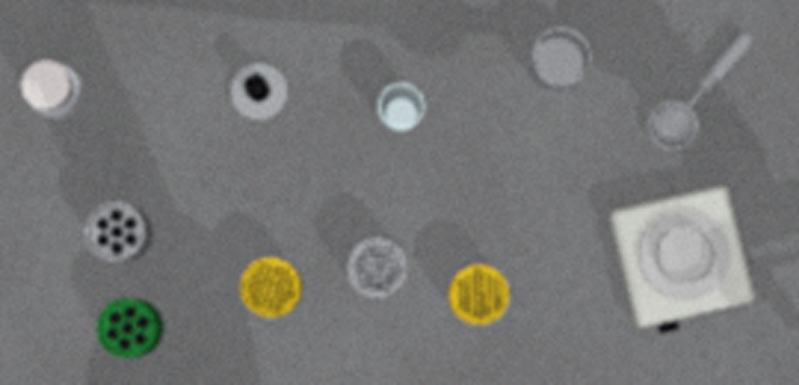

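View pics/sc.png

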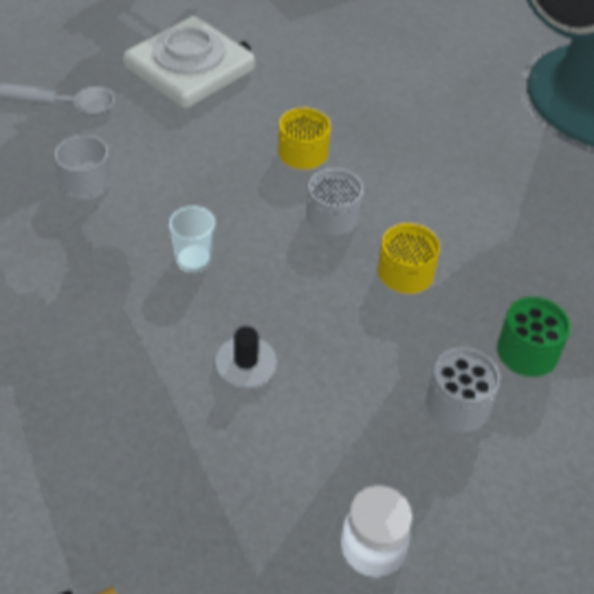

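The crops confirm it. The grey fine sieve is at (377,267) in the top crop and the grey coarse sieve with seven holes at (117,231). The yellow and green ones are decoys. Next come rough positions, cross-checked between the two views.

```bash
python3 - <<'E'
from h import *
T=cam('top');S=cam('scene')
np.set_printoptions(precision=4,suppress=True)
D={'pan':((562,56),(82,153),.05),'fine':((377,267),(335,189),.05),'coarse':((117,231),(466,370),.056),'lid':((259,92),(246,360),.012),'seat':((684,251),(190,42),.05),
'beaker':((401,106),(193,222),.058),'jar':((49,86),(381,512),.06),'ylL':((270,287),(409,243),.05),'ylR':((480,294),(304,124),.05),'green':((129,327),(536,318),.056)}
for k,(a,b,z) in D.items():
    ua=np.array([120,130])+(np.array(a)+.5)/2.96-.5;ub=np.array([140,90])+(np.array(b)+.5)/2.2-.5
    X,g=tri(T,ua,S,ub)
    print(k,ua,onplane(T,ua,z),onplane(S,ub,z),'tri',X,g)
E
```

```text
pan [309.5338 148.5878] [ 0.6473 -0.1757  0.05  ] [ 0.6463 -0.1694  0.05  ] tri [ 0.6464 -0.1753  0.0457] 0.0037072220368205093
fine [247.0338 219.8716] [0.4292 0.0071 0.05  ] [0.4313 0.0131 0.05  ] tri [0.4286 0.0078 0.0443] 0.0020501851311497963
coarse [159.1959 207.7095] [0.4594 0.2687 0.056 ] [0.4573 0.2702 0.056 ] tri [0.4584 0.2695 0.0562] 0.002538994898656293
lid [207.1689 160.75  ] [0.6099 0.1345 0.012 ] [0.6098 0.1375 0.012 ] tri [0.6096 0.1352 0.0093] 0.0017763790712798395
seat [350.75   214.4662] [ 0.4521 -0.3002  0.05  ] [ 0.4486 -0.2952  0.05  ] tri [ 0.4498 -0.299   0.0485] 0.005530367015643585
beaker [255.1419 165.4797] [ 0.5915 -0.0135  0.058 ] [ 0.5899 -0.0099  0.058 ] tri [ 0.5904 -0.0126  0.0561] 0.003256670494491484
jar [136.223 158.723] [0.6041 0.3421 0.06  ] [0.6044 0.3477 0.06  ] tri [0.6037 0.3446 0.0546] 0.0035375834906969097
ylL [210.8851 226.6284] [0.4068 0.114  0.05  ] [0.4076 0.1152 0.05  ] tri [0.4068 0.1142 0.0486] 0.0002095132606211379
ylR [281.8311 228.9932] [ 0.4045 -0.0966  0.05  ] [ 0.405  -0.0933  0.05  ] tri [ 0.4039 -0.0963  0.0474] 0.0016271841268683158
green [163.25   240.1419] [0.3637 0.2531 0.056 ] [0.3624 0.2553 0.056 ] tri [0.3629 0.2541 0.0553] 0.002519621605401268
```

```bash
cat >> h.py <<'E'
from scipy.spatial.transform import Rotation as Ro
def st():
    s=monitor.sense();return s,np.array(s['eef_pos']),Ro.from_quat(s['orientation']).as_matrix()
def plan(target,yaw=0.):
    "units of shift (tool axes) and turn to reach target with tool down, x axis at yaw"
    s,p,R=st();d=R.T@(np.asarray(target)-p)/.04
    c,sn=np.cos(yaw),np.sin(yaw);Rt=np.array([[c,sn,0],[sn,-c,0],[0,0,-1.]])
    r=Ro.from_matrix(R.T@Rt).as_rotvec()/.1
    print('t',round(s['time_s'],2),'pos',p.round(4),'grip',round(s['grip_width'],3),'F',np.array(s['wrist_force']).round(1),'\n shift',d.round(3),'turn',r.round(3))
E
python3 - <<'E'
from h import *
c=cam('wrist');s,p,R=st()
print('cam in tool',(R.T@(-c[1].T@c[2]-p)).round(4)); print('cam axes in tool (rows)\n',(c[1]@R).round(3))
plan([.6464,-.1753,.25])
E
```

```text
cam in tool [ 0.0773  0.0014 -0.1314]
cam axes in tool (rows)
 [[-0.001  1.    -0.001]
 [-0.955 -0.001 -0.298]
 [-0.298  0.001  0.955]]
t 0.15 pos [ 0.1641 -0.6542  0.2517] grip 1.003 F [ 0.  -0.1 -0.2] 
 shift [14.608 -8.679  0.057] turn [-1.800e-02  2.000e-03  2.458e+00]
```

Request:
move_arm:
  rows:
    - [0,0,0,0,0,0.82,1]
    - [0,0,0,0,0,0.82,1]
    - [0,0,0,0,0,0.82,1]
    - [0,0,0,0,0,0,1]

```text
time_s: 0.65
eef_pos: [0.1639, -0.6531, 0.2494]
orientation: [1.0, -0.004, -0.001, -0.003]
wrist_force: [-0.9, 0.1, 0.1]
grip_width: 0.999
```

```bash
python3 -c "
from h import *
plan([.4498,-.299,.20])"
```

```text
t 0.65 pos [ 0.1639 -0.6531  0.2494] grip 0.999 F [-0.9  0.1  0.1] 
 shift [ 7.086 -8.895  1.275] turn [-0.055  0.012 -0.07 ]
```

Request:
move_arm:
  rows:
    - [0.75,-0.95,0.13,0,0,0,1]
    - [0.75,-0.95,0.13,0,0,0,1]
    - [0.75,-0.95,0.13,0,0,0,1]
    - [0.75,-0.95,0.13,0,0,0,1]
    - [0.75,-0.95,0.13,0,0,0,1]
    - [0.75,-0.95,0.13,0,0,0,1]
    - [0.75,-0.95,0.13,0,0,0,1]
    - [0.75,-0.95,0.13,0,0,0,1]
    - [0.75,-0.95,0.13,0,0,0,1]
    - [0.3,-0.4,0.1,0,0,0,1]
    - [0,0,0,0,0,0,1]
    - [0,0,0,0,0,0,1]

```text
time_s: 2.15
eef_pos: [0.453, -0.2846, 0.1974]
orientation: [1.0, 0.006, -0.0, -0.002]
wrist_force: [-0.7, -1.3, 0.7]
grip_width: 1.0
```

```bash
python3 -c "
from h import *
plan([.4498,-.299,.20])
c=cam('wrist');print(proj(c,[.4498,-.299,.05]))
cv2.imwrite('pics/w1.png',optics.read_camera('wrist'))"
```

```text
t 2.15 pos [ 0.453  -0.2846  0.1974] grip 1.0 F [-0.7 -1.3  0.7] 
 shift [-0.085  0.359 -0.067] turn [-0.044  0.008  0.112]
[264.01461562 183.67542543]
```

View pics/w1.png

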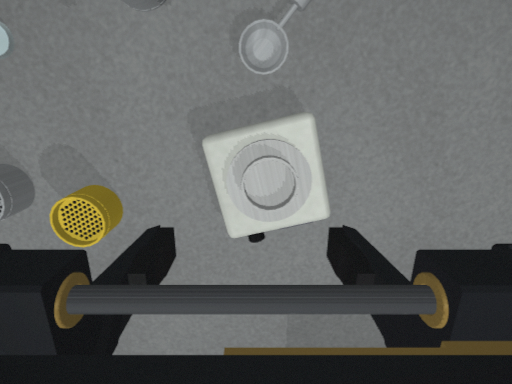

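```bash
python3 -c "
import cv2
i=cv2.imread('pics/w1.png');c=cv2.resize(i[100:250,190:340],None,fx=4,fy=4,interpolation=cv2.INTER_CUBIC)
c=cv2.convertScaleAbs(c,alpha=2.2,beta=-230)
cv2.imwrite('pics/w1c.png',c)"
```

```text
(no output)
```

View pics/w1c.png

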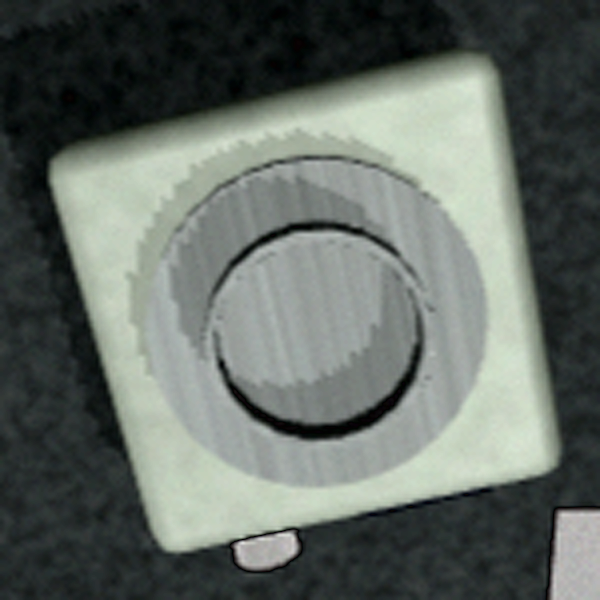

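```bash
python3 -c "
from h import *
c=cam('wrist')
f=lambda x,y:(190+(x+.5)/4-.5,100+(y+.5)/4-.5)
print('plate',onplane(c,f(316.5,321),.038),'ring',onplane(c,f(319,331),.05))
def q(X):
  u=proj(c,X);return ((u-[190,100]+.5)*4-.5).round(0)
for C in [(.4498,-.299),(.4525,-.2985)]:
  a=np.linspace(0,2*np.pi,4,endpoint=False)
  for r,z in((.046,.038),(.03,.05),(.027,.05)): print(C,r,[tuple(q([C[0]+r*np.cos(t),C[1]+r*np.sin(t),z])) for t in a])
"
```

```text
plate [ 0.45050003 -0.30467898  0.038     ] ring [ 0.45114268 -0.30462157  0.05      ]
(0.4498, -0.299) 0.046 [(np.float64(299.0), np.float64(150.0)), (np.float64(124.0), np.float64(322.0)), (np.float64(291.0), np.float64(481.0)), (np.float64(467.0), np.float64(325.0))]
(0.4498, -0.299) 0.03 [(np.float64(300.0), np.float64(221.0)), (np.float64(181.0), np.float64(335.0)), (np.float64(294.0), np.float64(444.0)), (np.float64(413.0), np.float64(337.0))]
(0.4498, -0.299) 0.027 [(np.float64(300.0), np.float64(232.0)), (np.float64(192.0), np.float64(335.0)), (np.float64(295.0), np.float64(434.0)), (np.float64(402.0), np.float64(337.0))]
(0.4525, -0.2985) 0.046 [(np.float64(298.0), np.float64(139.0)), (np.float64(122.0), np.float64(312.0)), (np.float64(290.0), np.float64(472.0)), (np.float64(466.0), np.float64(315.0))]
(0.4525, -0.2985) 0.03 [(np.float64(298.0), np.float64(210.0)), (np.float64(179.0), np.float64(324.0)), (np.float64(293.0), np.float64(435.0)), (np.float64(412.0), np.float64(327.0))]
(0.4525, -0.2985) 0.027 [(np.float64(298.0), np.float64(222.0)), (np.float64(190.0), np.float64(325.0)), (np.float64(293.0), np.float64(424.0)), (np.float64(400.0), np.float64(327.0))]
```

The wrist view puts the seat at crop (319,331), which is about (0.451,-0.304). The fixed cameras give about (0.450,-0.299). I'll look at the pan the same way before grasping it.

Request:
move_arm:
  rows:
    - [0.8,-0.46,0,0,0,0,1]
    - [0.8,-0.46,0,0,0,0,1]
    - [0.8,-0.46,0,0,0,0,1]
    - [0.8,-0.46,0,0,0,0,1]
    - [0.8,-0.46,0,0,0,0.1,1]
    - [0.8,-0.46,0,0,0,0,1]
    - [0,0,0,0,0,0,1]
    - [0,0,0,0,0,0,1]

```text
time_s: 3.2
eef_pos: [0.646, -0.1827, 0.1989]
orientation: [1.0, -0.006, -0.0, -0.0]
wrist_force: [0.1, -0.4, 0.0]
grip_width: 0.999
```

```bash
cat >> h.py <<'E'
def snap(name,C,h=90,f=6,alpha=2,beta=-150):
    "crop of wrist around projected C; prints affine crop info"
    c=cam('wrist');i=optics.read_camera('wrist');c2=cam('wrist')
    u=proj(c2,C);x0=int(np.clip(u[0]-h/2,0,512-h));y0=int(np.clip(u[1]-h/2,0,384-h))
    cv2.imwrite('pics/full_'+name,i)
    k=cv2.convertScaleAbs(cv2.resize(i[y0:y0+h,x0:x0+h],None,fx=f,fy=f,interpolation=cv2.INTER_CUBIC),alpha=alpha,beta=beta)
    cv2.imwrite('pics/'+name,k);print('crop',x0,y0,f,'proj',u.round(1),'drift',(proj(c,C)-u).round(2))
def uncrop(x0,y0,f,x,y): return (x0+(x+.5)/f-.5,y0+(y+.5)/f-.5)
E
python3 -c "
from h import *
plan([.6464,-.1753,.20]);snap('pan1.png',[.6464,-.1753,.05],100)"
```

```text
t 3.2 pos [ 0.646  -0.1827  0.1989] grip 0.999 F [ 0.1 -0.4  0. ] 
 shift [ 0.007 -0.186 -0.027] turn [-0.007  0.001 -0.13 ]
crop 192 129 6 proj [242.3 180. ] drift [0.04 0.03]
```

View pics/pan1.png

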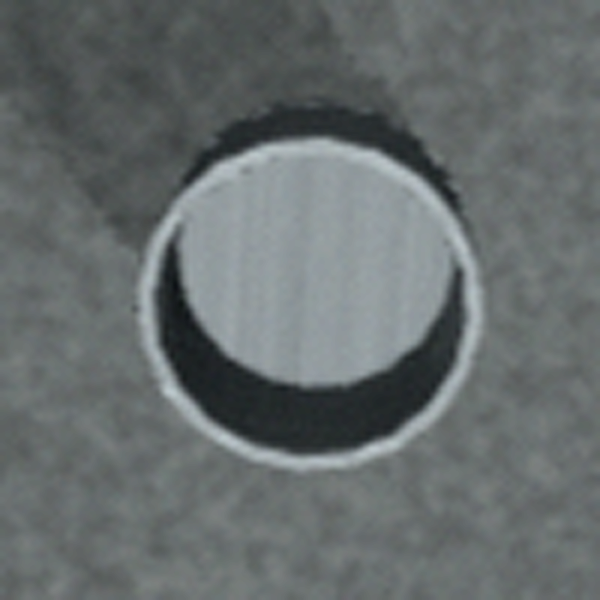

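The picture shows a plain cup with no holes, so this is the pan. Its rim centre is at crop (310.5,302), with the rim spanning 138–483 by 136–468.

```bash
python3 -c "
from h import *
c=cam('wrist')
X=onplane(c,uncrop(192,129,6,310.5,302),.05);print(X)
print('width mm',1e3*np.linalg.norm(onplane(c,uncrop(192,129,6,138,302),.05)-onplane(c,uncrop(192,129,6,483,302),.05)))
plan([X[0],X[1]+.0016,.10]);plan([X[0],X[1]+.0016,.027])"
```

```text
[ 0.64754415 -0.17634765  0.05      ]
width mm 59.381933204569954
t 3.25 pos [ 0.646  -0.1828  0.199 ] grip 1.002 F [ 0.4 -0.3 -0.5] 
 shift [ 0.036 -0.2    2.474] turn [-0.007 -0.002 -0.133]
t 3.25 pos [ 0.646  -0.1828  0.199 ] grip 1.002 F [ 0.4 -0.3 -0.5] 
 shift [ 0.035 -0.199  4.299] turn [-0.007 -0.002 -0.133]
```

Request:
move_arm:
  rows:
    - [0.04,-0.2,0.4,0,0,-0.13,1]
    - [0,0,0.9,0,0,0,1]
    - [0,0,0.9,0,0,0,1]
    - [0,0,0.7,0,0,0,1]
    - [0,0,0,0,0,0,1]

```text
time_s: 3.88
eef_pos: [0.6428, -0.1759, 0.0771]
orientation: [1.0, -0.001, -0.001, -0.001]
wrist_force: [-0.6, -0.9, 0.3]
grip_width: 0.998
```

```bash
python3 -c "
from h import *
plan([.6475,-.1747,.028])"
```

```text
t 3.88 pos [ 0.6428 -0.1759  0.0771] grip 0.998 F [-0.6 -0.9  0.3] 
 shift [ 0.121 -0.028  1.228] turn [-0.016  0.023 -0.026]
```

Request:
move_arm:
  rows:
    - [0.12,-0.03,0.6,0,0,0,1]
    - [0.04,0,0.5,0,0,0,1]
    - [0,0,0.15,0,0,0,1]
    - [0,0,0,0,0,0,1]

```text
time_s: 4.38
eef_pos: [0.6506, -0.1751, 0.0257]
orientation: [1.0, -0.001, 0.0, -0.0]
wrist_force: [-1.1, -0.1, -0.4]
grip_width: 0.997
```

```bash
python3 -c "
from h import *
plan([.6475,-.1747,.028])"
```

```text
t 4.38 pos [ 0.6506 -0.1751  0.0257] grip 0.997 F [-1.1 -0.1 -0.4] 
 shift [-0.077 -0.009 -0.058] turn [-0.007 -0.006 -0.027]
```

Request:
move_arm:
  rows:
    - [-0.07,0,-0.06,0,0,0,1]
    - [0,0,0,0,0,0,0.7]
    - [0,0,0,0,0,0,0.3]
    - [0,0,0,0,0,0,0]
    - [0,0,0,0,0,0,0]
    - [0,0,0,0,0,0,0]

```text
time_s: 5.12
eef_pos: [0.6493, -0.1755, 0.031]
orientation: [1.0, -0.001, 0.002, 0.0]
wrist_force: [0.5, 0.8, -0.5]
grip_width: 0.676
```

```bash
python3 -c "
from h import *
plan([.4510,-.303,.15])"
```

```text
t 5.12 pos [ 0.6493 -0.1755  0.031 ] grip 0.676 F [ 0.5  0.8 -0.5] 
 shift [-4.935  3.202 -2.998] turn [ 0.005 -0.049 -0.027]
```

The pan is gripped (0.676 × 88 ≈ 59.5 mm). I'll tighten the seat estimate using the white box mask in the top view.

```bash
python3 -c "
from h import *
T=cam('top');W=None
i=cv2.imread('pics/top0.png')
g=i.min(2);hsv=cv2.cvtColor(i,cv2.COLOR_BGR2HSV)
print(i[200,335],i[215,350],i[200,320])
m=(g>165).astype(np.uint8);m[:, :310]=0;m[:,400:]=0;m[:180]=0;m[260:]=0
cs,_=cv2.findContours(m,0,1);c=max(cs,key=cv2.contourArea);r=cv2.minAreaRect(c);print(r)
print(onplane(T,r[0],.032))
# saturation / hough circles on upscaled
k=cv2.resize(i[180:250,315:385],None,fx=8,fy=8,interpolation=cv2.INTER_CUBIC)
cv2.imwrite('pics/seat_top.png',cv2.convertScaleAbs(k,alpha=2.5,beta=-300))
"
```

```text
[172 180 177] [186 188 187] [110 112 111]
((349.9962463378906, 216.40090942382812), (39.28445053100586, 38.778804779052734), 76.50426483154297)
[ 0.44713136 -0.3015079   0.032     ]
```

View pics/seat_top.png

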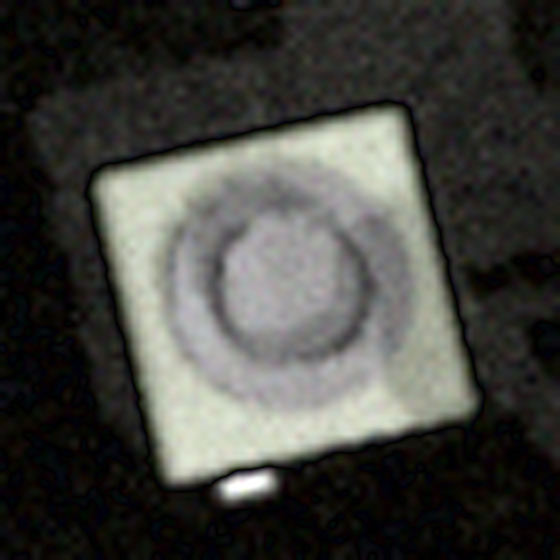

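Request:
move_arm:
  rows:
    - [0,0,-0.8,0,0,0,0]
    - [0,0,-0.8,0,0,0,0]
    - [0,0,-0.8,0,0,0,0]
    - [-0.7,0.45,-0.3,0,0,0,0]
    - [-0.7,0.45,0,0,0,0,0]
    - [-0.7,0.45,0,0,0,0,0]
    - [-0.7,0.45,0,0,0,0,0]
    - [-0.7,0.45,0,0,0,0,0]
    - [-0.7,0.45,0,0,0,0,0]
    - [-0.5,0.35,0,0,0,0,0]
    - [0,0,0,0,0,0,0]
    - [0,0,0,0,0,0,0]

```text
time_s: 6.62
eef_pos: [0.4516, -0.2982, 0.1369]
orientation: [1.0, -0.001, -0.002, -0.001]
wrist_force: [-0.2, 0.1, -1.5]
grip_width: 0.674
```

```bash
python3 -c "
from h import *
plan([.453,-.303,.10])"
```

```text
t 6.62 pos [ 0.4516 -0.2982  0.1369] grip 0.674 F [-0.2  0.1 -1.5] 
 shift [0.04  0.122 0.923] turn [-0.028  0.038 -0.017]
```

Request:
move_arm:
  rows:
    - [0.04,0.12,0.4,0,0,0,0]
    - [0,0,0.4,0,0,0,0]
    - [0,0,0,0,0,0,0]
    - [0,0,0,0,0,0,0]

```text
time_s: 7.12
eef_pos: [0.4545, -0.3015, 0.1012]
orientation: [1.0, 0.001, -0.003, -0.002]
wrist_force: [0.3, 0.0, -2.5]
grip_width: 0.675
```

```bash
python3 -c "
from h import *
plan([.453,-.303,.075])
cv2.imwrite('pics/w2.png',optics.read_camera('wrist'));i=optics.read_camera('scene')[70:170,170:290];cv2.imwrite('pics/s2.png',cv2.resize(i,None,fx=6,fy=6,interpolation=cv2.INTER_CUBIC)[:600])"
```

```text
t 7.12 pos [ 0.4545 -0.3015  0.1012] grip 0.675 F [ 0.3  0.  -2.5] 
 shift [-0.034  0.04   0.656] turn [-0.044  0.051  0.011]
```

View pics/w2.png

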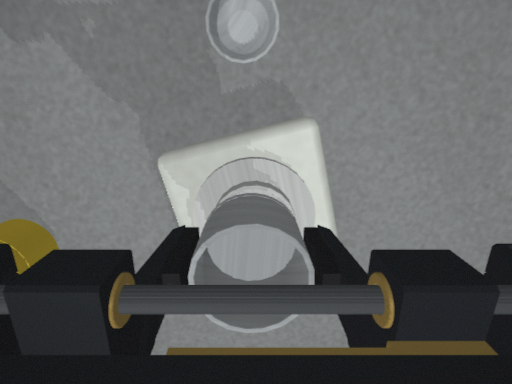

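View pics/s2.png

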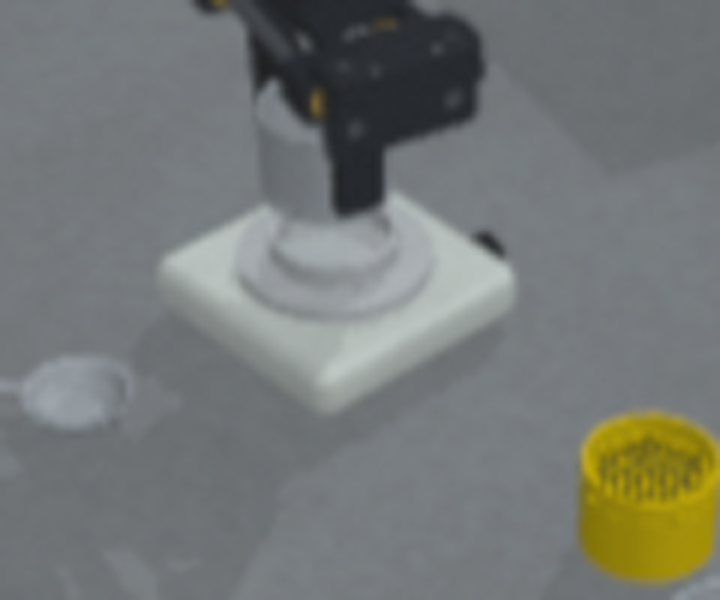

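The wrist view shows the plate at columns 195–315 and the held pan rim centred on column 252. That puts the seat about 2 mm further in −y. I'll correct that and lower the pan.

Request:
move_arm:
  rows:
    - [-0.04,0.05,0.1,0,0,0,0]
    - [0,0,0.2,0,0,0,0]
    - [0,0,0.1,0,0,0,0]

```text
time_s: 7.6
eef_pos: [0.4533, -0.3042, 0.0859]
orientation: [1.0, 0.0, -0.001, -0.001]
wrist_force: [0.8, 0.6, -3.1]
grip_width: 0.681
```

```bash
python3 -c "
from h import *
plan([.453,-.3035,.075])"
```

```text
t 7.6 pos [ 0.4533 -0.3042  0.0859] grip 0.681 F [ 0.8  0.6 -3.1] 
 shift [-0.008 -0.018  0.272] turn [-0.026  0.028  0.009]
```

Request:
move_arm:
  rows:
    - [-0.01,-0.02,0.12,0,0,0,0]
    - [0,0,0.1,0,0,0,0]
    - [0,0,0.08,0,0,0,0]

```text
time_s: 7.98
eef_pos: [0.4527, -0.3033, 0.0746]
orientation: [1.0, 0.0, -0.002, -0.002]
wrist_force: [-9.7, 7.4, 26.5]
grip_width: 0.674
```

```bash
python3 -c "
from h import *
plan([.453,-.3035,.075])"
```

```text
t 7.97 pos [ 0.4527 -0.3033  0.0746] grip 0.674 F [-9.7  7.4 26.5] 
 shift [ 0.007  0.004 -0.01 ] turn [-0.032  0.039  0.009]
```

The pan has reached its home height (0.0746 against 0.075) with 26 N of contact, so I'll release it.

Request:
move_arm:
  rows:
    - [0,0,-0.01,0,0,0,0.7]
    - [0,0,0,0,0,0,0.85]
    - [0,0,0,0,0,0,1]
    - [0,0,0,0,0,0,1]
    - [0,0,-0.6,0,0,0,1]
    - [0,0,-1,0,0,0,1]
    - [0,0,-1,0,0,0,1]
    - [0,0,-0.7,0,0,0,1]
    - [0,0,0,0,0,0,1]
    - [0,0,0,0,0,0,1]

```text
time_s: 9.22
eef_pos: [0.4527, -0.3035, 0.2088]
orientation: [1.0, 0.0, -0.003, -0.002]
wrist_force: [-0.6, -0.4, 0.8]
grip_width: 0.998
```

```bash
python3 -c "
from h import *
plan([.453,-.303,.2]);snap('pan2.png',[.451,-.303,.094],150,4)
i=optics.read_camera('scene')[70:170,170:290];cv2.imwrite('pics/s3.png',cv2.resize(i,None,fx=6,fy=6,interpolation=cv2.INTER_CUBIC)[:600])"
```

```text
t 9.22 pos [ 0.4527 -0.3035  0.2088] grip 0.998 F [-0.6 -0.4  0.8] 
 shift [ 0.008 -0.011  0.219] turn [-0.043  0.053  0.008]
crop 174 116 4 proj [249.4 191.4] drift [ 0.03 -0.07]
```

View pics/pan2.png

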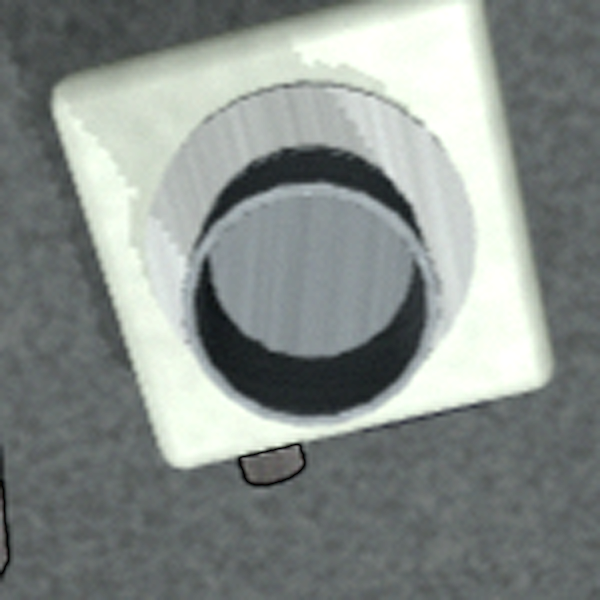

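View pics/s3.png

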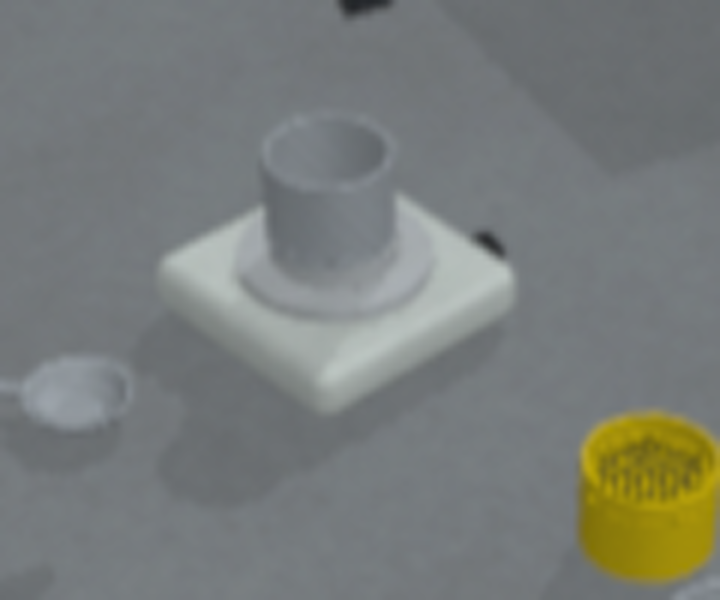

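The pan stands level in the ring, with its rim centre at crop (313,304). I'll compute the pan's position and the plan to the fine sieve.

```bash
python3 -c "
from h import *
c=cam('wrist')
X=onplane(c,uncrop(174,116,4,313,304),.094);print(X,1e3*np.linalg.norm(onplane(c,uncrop(174,116,4,186,304),.094)-onplane(c,uncrop(174,116,4,440,304),.094)))
plan([.430,.008,.2])"
```

```text
[ 0.45070014 -0.3051481   0.094     ] 58.31785291368532
t 9.32 pos [ 0.4527 -0.3034  0.2085] grip 1.002 F [ 0.3 -0.1  0. ] 
 shift [-0.559 -7.784  0.252] turn [-0.047  0.059  0.009]
```

Request:
move_arm:
  rows:
    - [-0.06,-0.85,0,0,0,0,1]
    - [-0.06,-0.85,0,0,0,0,1]
    - [-0.06,-0.85,0.05,0,0,0,1]
    - [-0.06,-0.85,0.05,0,0,0,1]
    - [-0.06,-0.85,0.05,0,0,0,1]
    - [-0.06,-0.85,0.05,0,0,0,1]
    - [-0.06,-0.85,0.05,0,0,0,1]
    - [-0.06,-0.85,0,0,0,0,1]
    - [-0.06,-0.85,0,0,0,0,1]
    - [0,0,0,0,0,0,1]
    - [0,0,0,0,0,0,1]

```text
time_s: 10.7
eef_pos: [0.4208, 0.0133, 0.1837]
orientation: [1.0, -0.0, -0.017, -0.006]
wrist_force: [0.2, -1.1, 0.4]
grip_width: 0.998
```

```bash
python3 -c "
from h import *
plan([.430,.008,.2]);snap('fine1.png',[.43,.008,.05],120,5)"
```

```text
t 10.7 pos [0.4208 0.0133 0.1837] grip 0.998 F [ 0.2 -1.1  0.4] 
 shift [ 0.216  0.128 -0.416] turn [-0.123  0.332 -0.007]
crop 196 110 5 proj [256.4 170.9] drift [0.13 0.08]
```

View pics/fine1.png

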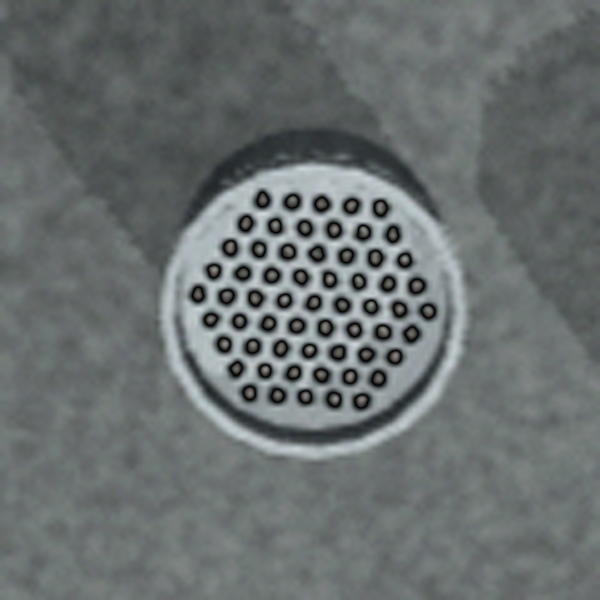

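This is the grey fine sieve with many small holes, rim centre at crop (313,310). The tool has tilted by 0.03 rad, so I'll correct that on the way down.

```bash
python3 -c "
from h import *
c=cam('wrist')
X=onplane(c,uncrop(196,110,5,313,310.5),.05);print(X,1e3*np.linalg.norm(onplane(c,uncrop(196,110,5,160,310),.05)-onplane(c,uncrop(196,110,5,466,310),.05)))
plan([X[0],X[1]+.0016,.1])"
```

```text
[0.42923134 0.00630344 0.05      ] 59.18243366460683
t 10.75 pos [0.4207 0.0132 0.1837] grip 1.0 F [ 0.  -0.  -0.3] 
 shift [0.282 0.158 2.083] turn [-0.126  0.334 -0.015]
```

Request:
move_arm:
  rows:
    - [0.2,0.1,0,-0.12,0.33,0,1]
    - [0.05,0.03,0.8,0,0,0,1]
    - [0,0,0.8,0,0,0,1]
    - [0,0,0.3,0,0,0,1]
    - [0,0,0,0,0,0,1]

```text
time_s: 11.38
eef_pos: [0.4346, 0.0031, 0.1067]
orientation: [1.0, -0.004, 0.004, 0.001]
wrist_force: [0.3, 0.1, 0.8]
grip_width: 1.0
```

```bash
python3 -c "
from h import *
plan([.4292,.0079,.028])"
```

```text
t 11.38 pos [0.4346 0.0031 0.1067] grip 1.0 F [0.3 0.1 0.8] 
 shift [-0.152 -0.124  1.967] turn [ 0.027 -0.09  -0.075]
```

Request:
move_arm:
  rows:
    - [-0.1,-0.1,0,0,-0.05,0,1]
    - [0,0,0.4,0,0,0,1]
    - [0,0,0,0,0,0,1]

```text
time_s: 11.75
eef_pos: [0.4326, 0.007, 0.0922]
orientation: [1.0, -0.004, 0.004, 0.002]
wrist_force: [-0.3, -0.7, -1.4]
grip_width: 1.0
```

```bash
python3 -c "
from h import *
plan([.4292,.0079,.028])"
```

```text
t 11.75 pos [0.4326 0.007  0.0922] grip 1.0 F [-0.3 -0.7 -1.4] 
 shift [-0.098 -0.026  1.605] turn [ 0.03  -0.087 -0.079]
```

Request:
move_arm:
  rows:
    - [-0.12,-0.02,0.4,0,-0.08,0,1]
    - [0,0,0.5,0,0,0,1]
    - [0,0,0.4,0,0,0,1]
    - [0,0,0.2,0,0,0,1]
    - [0,0,0,0,0,0,1]

```text
time_s: 12.38
eef_pos: [0.4267, 0.0081, 0.0284]
orientation: [1.0, -0.004, -0.001, 0.002]
wrist_force: [0.3, -0.3, 1.0]
grip_width: 1.001
```

```bash
python3 -c "
from h import *
plan([.4292,.0079,.030])"
```

```text
t 12.38 pos [0.4267 0.0081 0.0284] grip 1.001 F [ 0.3 -0.3  1. ] 
 shift [ 0.063  0.005 -0.041] turn [ 0.03   0.011 -0.072]
```

Request:
move_arm:
  rows:
    - [0.06,0,-0.05,0.03,0,0,1]
    - [0,0,0,0,0,0,0.8]
    - [0,0,0,0,0,0,0.3]
    - [0,0,0,0,0,0,0]
    - [0,0,0,0,0,0,0]
    - [0,0,0,0,0,0,0]

```text
time_s: 13.12
eef_pos: [0.4308, 0.008, 0.0321]
orientation: [1.0, -0.004, 0.001, -0.0]
wrist_force: [0.6, 0.1, -1.0]
grip_width: 0.672
```

```bash
python3 -c "
from h import *
plan([.4510,-.303,.19])"
```

```text
t 13.12 pos [0.4308 0.008  0.0321] grip 0.672 F [ 0.6  0.1 -1. ] 
 shift [ 0.571  7.771 -3.946] turn [-0.    -0.024 -0.072]
```

Request:
move_arm:
  rows:
    - [0,0,-0.7,0,0,0,0]
    - [0,0,-0.9,0,0,0,0]
    - [0,0,-0.9,0,0,0,0]
    - [0,0,-0.9,0,0,0,0]
    - [0.05,0.5,-0.4,0,0,0,0]
    - [0.07,0.8,0,0,0,0,0]
    - [0.07,0.8,0,0,0,0,0]
    - [0.07,0.8,0,0,0,0,0]
    - [0.07,0.8,0,0,0,0,0]
    - [0.07,0.8,0,0,0,0,0]
    - [0.07,0.8,0,0,0,0,0]
    - [0.07,0.8,0,0,0,0,0]
    - [0.07,0.8,0,0,0,0,0]
    - [0,0.5,0,0,0,0,0]
    - [0,0,0,0,0,0,0]
    - [0,0,0,0,0,0,0]

```text
time_s: 15.12
eef_pos: [0.4487, -0.2947, 0.1839]
orientation: [1.0, -0.003, -0.003, -0.002]
wrist_force: [-0.2, 0.2, -1.8]
grip_width: 0.673
```

```bash
python3 -c "
from h import *
plan([.4523,-.303,.145])"
```

```text
t 15.12 pos [ 0.4487 -0.2947  0.1839] grip 0.673 F [-0.2  0.2 -1.8] 
 shift [0.097 0.212 0.971] turn [-0.045  0.064 -0.054]
```

Request:
move_arm:
  rows:
    - [0.1,0.21,0.3,-0.04,0.06,0,0]
    - [0,0,0.4,0,0,0,0]
    - [0,0,0.1,0,0,0,0]
    - [0,0,0,0,0,0,0]
    - [0,0,0,0,0,0,0]

```text
time_s: 15.75
eef_pos: [0.4524, -0.3004, 0.1485]
orientation: [1.0, -0.001, -0.001, -0.001]
wrist_force: [-0.5, -0.2, -1.2]
grip_width: 0.675
```

```bash
python3 -c "
from h import *
plan([.4523,-.303,.12])"
```

```text
t 15.75 pos [ 0.4524 -0.3004  0.1485] grip 0.675 F [-0.5 -0.2 -1.2] 
 shift [-0.001  0.066  0.711] turn [-0.022  0.018 -0.025]
```

Request:
move_arm:
  rows:
    - [0,0.07,0.2,-0.02,0.02,0,0]
    - [0,0,0.2,0,0,0,0]
    - [0,0,0,0,0,0,0]

```text
time_s: 16.12
eef_pos: [0.4527, -0.3037, 0.132]
orientation: [1.0, -0.001, 0.001, 0.0]
wrist_force: [0.1, 0.2, -1.5]
grip_width: 0.668
```

```bash
python3 -c "
from h import *
plan([.4523,-.303,.12])"
```

```text
t 16.12 pos [ 0.4527 -0.3037  0.132 ] grip 0.668 F [ 0.1  0.2 -1.5] 
 shift [-0.01  -0.017  0.3  ] turn [ 0.007 -0.013 -0.025]
```

Request:
move_arm:
  rows:
    - [-0.01,-0.02,0.12,0,0,0,0]
    - [0,0,0.1,0,0,0,0]
    - [0,0,0.08,0,0,0,0]

```text
time_s: 16.5
eef_pos: [0.4527, -0.3032, 0.12]
orientation: [1.0, -0.001, 0.001, 0.001]
wrist_force: [-3.2, 3.4, 19.3]
grip_width: 0.673
```

```bash
python3 -c "
from h import *
plan([.4523,-.303,.12])"
```

```text
t 16.5 pos [ 0.4527 -0.3032  0.12  ] grip 0.673 F [-3.2  3.4 19.3] 
 shift [-0.009 -0.004 -0.001] turn [ 0.012 -0.022 -0.027]
```

Contact came at 0.1200 against an expected home of 0.1201, with 19 N. I'll release, rise and check.

Request:
move_arm:
  rows:
    - [0,0,-0.01,0,0,0,0.7]
    - [0,0,0,0,0,0,0.85]
    - [0,0,0,0,0,0,1]
    - [0,0,0,0,0,0,1]
    - [0,0,-0.6,0,0,0,1]
    - [0,0,-1,0,0,0,1]
    - [0,0,-1,0,0,0,1]
    - [0,0,-0.4,0,0,0,1]
    - [0,0,0,0,0,0,1]
    - [0,0,0,0,0,0,1]

```text
time_s: 17.75
eef_pos: [0.4513, -0.3022, 0.2407]
orientation: [1.0, -0.001, -0.001, -0.001]
wrist_force: [0.1, 0.0, 0.3]
grip_width: 0.997
```

```bash
python3 -c "
from h import *
plan([.459,.2690,.22]);snap('tower2.png',[.451,-.303,.138],150,4)
i=optics.read_camera('scene')[50:150,170:290];cv2.imwrite('pics/s4.png',cv2.resize(i,None,fx=6,fy=6,interpolation=cv2.INTER_CUBIC)[:600])"
```

```text
t 17.75 pos [ 0.4513 -0.3022  0.2407] grip 0.997 F [0.1 0.  0.3] 
 shift [  0.155 -14.281   0.533] turn [-0.01   0.01  -0.026]
crop 175 119 4 proj [250.4 194.5] drift [-0.11  0.07]
```

View pics/tower2.png

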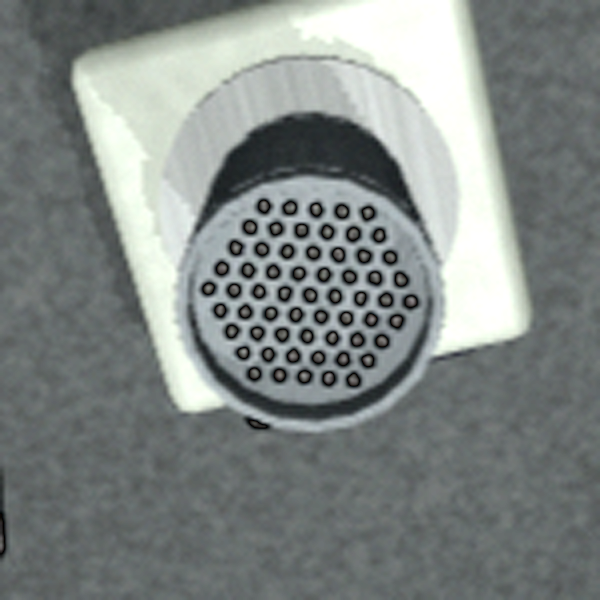

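View pics/s4.png

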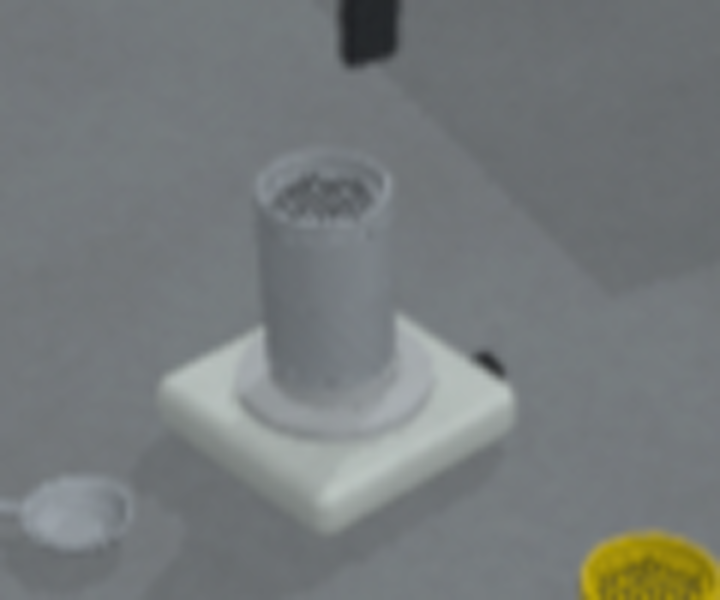

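The sieve sits flush and straight on the pan, rim centre at crop (311,302). Next is the coarse sieve.

Request:
move_arm:
  rows:
    - [0,-0.85,0,0,0,0,1]
    - [0,-0.85,0,0,0,0,1]
    - [0,-0.85,0,0,0,0,1]
    - [0,-0.85,0,0,0,0,1]
    - [0,-0.85,0,0,0,0,1]
    - [0,-0.85,0,0,0,0,1]
    - [0,-0.85,0,0,0,0,1]
    - [0,-0.85,0,0,0,0,1]
    - [0,-0.85,0,0,0,0,1]
    - [0,-0.85,0,0,0,0,1]
    - [0.02,-0.85,0,0,0,0,1]
    - [0.02,-0.85,0,0,0,0,1]
    - [0.02,-0.85,0,0,0,0,1]
    - [0.02,-0.85,0,0,0,0,1]
    - [0.02,-0.85,0,0,0,0,1]
    - [0.02,-0.85,0,0,0,0,1]
    - [0,-0.3,0,0,0,0,1]
    - [0,0,0,0,0,0,1]
    - [0,0,0,0,0,0,1]

```text
time_s: 20.23
eef_pos: [0.4452, 0.2696, 0.2164]
orientation: [1.0, -0.003, -0.022, -0.0]
wrist_force: [-0.2, -0.2, -0.1]
grip_width: 0.997
```

```bash
python3 -c "
from h import *
plan([.459,.2690,.2])"
```

```text
t 20.23 pos [0.4452 0.2696 0.2164] grip 0.997 F [-0.2 -0.2 -0.1] 
 shift [0.363 0.013 0.395] turn [-0.002  0.431 -0.051]
```

Request:
move_arm:
  rows:
    - [0.36,0,0.3,0,0.43,-0.05,1]
    - [0,0,0,0,0,0,1]
    - [0,0,0,0,0,0,1]

```text
time_s: 20.6
eef_pos: [0.4592, 0.2666, 0.2039]
orientation: [1.0, -0.002, -0.0, 0.0]
wrist_force: [0.2, 0.6, -0.2]
grip_width: 0.997
```

```bash
python3 -c "
from h import *
plan([.459,.2690,.2]);snap('coarse1.png',[.459,.269,.056],120,5)"
```

```text
t 20.6 pos [0.4592 0.2666 0.2039] grip 0.997 F [ 0.2  0.6 -0.2] 
 shift [-0.006 -0.06   0.098] turn [ 0.007  0.002 -0.034]
crop 187 120 5 proj [247.  180.7] drift [0.02 0.04]
```

View pics/coarse1.png

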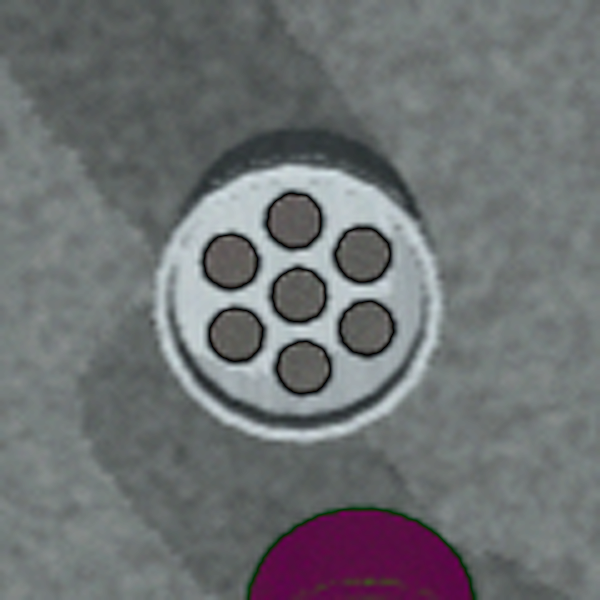

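This is the grey seven-hole sieve, rim centre at crop (299,303). The green decoy shows below it, drawn purple by the contrast stretch.

```bash
python3 -c "
from h import *
c=cam('wrist')
X=onplane(c,uncrop(187,120,5,299,303),.056);print(X,1e3*np.linalg.norm(onplane(c,uncrop(187,120,5,155,303),.056)-onplane(c,uncrop(187,120,5,443,303),.056)))
plan([X[0],X[1]+.0016,.03])"
```

```text
[0.4595247  0.26964031 0.056     ] 59.33047583282864
t 20.65 pos [0.4592 0.2666 0.2038] grip 0.999 F [-0.2  0.3  0.4] 
 shift [ 0.009 -0.12   4.346] turn [ 0.008  0.003 -0.033]
```

Request:
move_arm:
  rows:
    - [0.01,-0.12,0.5,0,0,0,1]
    - [0,0,0.8,0,0,0,1]
    - [0,0,0.8,0,0,0,1]
    - [0,0,0.2,0,0,0,1]
    - [0,0,0,0,0,0,1]
    - [0,0,0,0,0,0,1]

```text
time_s: 21.4
eef_pos: [0.4599, 0.2724, 0.1085]
orientation: [1.0, -0.002, 0.0, -0.0]
wrist_force: [-0.8, 0.7, 0.4]
grip_width: 0.996
```

```bash
python3 -c "
from h import *
plan([.4595,.2712,.031])"
```

```text
t 21.4 pos [0.4599 0.2724 0.1085] grip 0.996 F [-0.8  0.7  0.4] 
 shift [-0.01   0.032  1.937] turn [-0.006 -0.006 -0.039]
```

Request:
move_arm:
  rows:
    - [-0.01,0.03,0.4,0,0,0,1]
    - [0,0,0.5,0,0,0,1]
    - [0,0,0.5,0,0,0,1]
    - [0,0,0.4,0,0,0,1]
    - [0,0,0.1,0,0,0,1]
    - [0,0,0,0,0,0,1]

```text
time_s: 22.15
eef_pos: [0.4626, 0.2727, 0.032]
orientation: [1.0, -0.002, 0.004, -0.002]
wrist_force: [-0.1, 1.0, -0.8]
grip_width: 1.001
```

```bash
python3 -c "
from h import *
plan([.4595,.2712,.031])"
```

```text
t 22.15 pos [0.4626 0.2727 0.032 ] grip 1.001 F [-0.1  1.  -0.8] 
 shift [-0.077  0.037  0.024] turn [-0.042 -0.075 -0.04 ]
```

Request:
move_arm:
  rows:
    - [-0.08,0.03,0.02,-0.04,-0.07,0,1]
    - [0,0,0,0,0,0,1]
    - [0,0,0,0,0,0,0.8]
    - [0,0,0,0,0,0,0.3]
    - [0,0,0,0,0,0,0]
    - [0,0,0,0,0,0,0]
    - [0,0,0,0,0,0,0]

```text
time_s: 23.02
eef_pos: [0.4608, 0.2722, 0.0333]
orientation: [1.0, -0.002, 0.002, -0.001]
wrist_force: [-0.7, 0.6, -0.6]
grip_width: 0.672
```

```bash
python3 -c "
from h import *
plan([.4510,-.303,.24])"
```

```text
t 23.02 pos [0.4608 0.2722 0.0333] grip 0.672 F [-0.7  0.6 -0.6] 
 shift [-0.169 14.372 -5.194] turn [-0.018 -0.037 -0.039]
```

Request:
move_arm:
  rows:
    - [0,0,-0.7,0,0,0,0]
    - [0,0,-0.9,0,0,0,0]
    - [0,0,-0.9,0,0,0,0]
    - [0,0,-0.9,0,0,0,0]
    - [0,0,-0.9,0,0,0,0]
    - [0,0.4,-0.7,0,0,0,0]
    - [0,0.8,0,0,0,0,0]
    - [0,0.85,0,0,0,0,0]
    - [0,0.85,0,0,0,0,0]
    - [0,0.85,0,0,0,0,0]
    - [0,0.85,0,0,0,0,0]
    - [0,0.85,0,0,0,0,0]
    - [0,0.85,0,0,0,0,0]
    - [0,0.85,0,0,0,0,0]
    - [0,0.85,0,0,0,0,0]
    - [0,0.85,0,0,0,0,0]

```text
time_s: 25.02
eef_pos: [0.4527, -0.092, 0.2326]
orientation: [1.0, 0.001, -0.005, 0.001]
wrist_force: [0.4, 0.1, -2.2]
grip_width: 0.673
```

```bash
python3 -c "
from h import *
plan([.4520,-.303,.24])"
```

```text
t 25.02 pos [ 0.4527 -0.092   0.2326] grip 0.673 F [ 0.4  0.1 -2.2] 
 shift [-0.028  5.276 -0.175] turn [0.017 0.092 0.016]
```

Request:
move_arm:
  rows:
    - [0,0.8,-0.1,0,0.09,0,0]
    - [0,0.8,0,0,0,0,0]
    - [0,0.8,0,0,0,0,0]
    - [0,0.8,0,0,0,0,0]
    - [0,0.8,0,0,0,0,0]
    - [0,0.6,0,0,0,0,0]
    - [0,0,0,0,0,0,0]
    - [0,0,0,0,0,0,0]

```text
time_s: 26.02
eef_pos: [0.4487, -0.282, 0.2319]
orientation: [1.0, -0.001, -0.003, -0.002]
wrist_force: [1.0, 0.2, -1.2]
grip_width: 0.674
```

```bash
python3 -c "
from h import *
plan([.4520,-.303,.195])"
```

```text
t 26.02 pos [ 0.4487 -0.282   0.2319] grip 0.674 F [ 1.   0.2 -1.2] 
 shift [0.09  0.529 0.921] turn [-0.032  0.069 -0.026]
```

Request:
move_arm:
  rows:
    - [0.09,0.53,0.2,-0.03,0.07,0,0]
    - [0,0,0.3,0,0,0,0]
    - [0,0,0.3,0,0,0,0]
    - [0,0,0,0,0,0,0]
    - [0,0,0,0,0,0,0]

```text
time_s: 26.65
eef_pos: [0.452, -0.3017, 0.1963]
orientation: [1.0, 0.0, -0.001, -0.001]
wrist_force: [-0.7, -0.2, -1.7]
grip_width: 0.672
```

```bash
python3 -c "
from h import *
plan([.4520,-.303,.180])"
```

```text
t 26.65 pos [ 0.452  -0.3017  0.1963] grip 0.672 F [-0.7 -0.2 -1.7] 
 shift [0.    0.033 0.408] turn [-0.02   0.014  0.   ]
```

Request:
move_arm:
  rows:
    - [0,0.03,0.2,-0.02,0.01,0,0]
    - [0,0,0.2,0,0,0,0]
    - [0,0,0,0,0,0,0]

```text
time_s: 27.02
eef_pos: [0.4523, -0.3028, 0.1798]
orientation: [1.0, 0.0, 0.0, 0.0]
wrist_force: [0.0, -0.6, -2.3]
grip_width: 0.675
```

```bash
python3 -c "
from h import *
plan([.4520,-.303,.1653])"
```

```text
t 27.02 pos [ 0.4523 -0.3028  0.1798] grip 0.675 F [ 0.  -0.6 -2.3] 
 shift [-0.008  0.004  0.362] turn [ 0.006 -0.005  0.005]
```

Request:
move_arm:
  rows:
    - [0,0,0.18,0,0,0,0]
    - [0,0,0.1,0,0,0,0]
    - [0,0,0.08,0,0,0,0]

```text
time_s: 27.4
eef_pos: [0.4527, -0.3031, 0.1651]
orientation: [1.0, 0.0, 0.001, 0.001]
wrist_force: [-1.7, 1.5, 18.4]
grip_width: 0.671
```

```bash
python3 -c "
from h import *
plan([.4520,-.303,.1653])"
```

```text
t 27.4 pos [ 0.4527 -0.3031  0.1651] grip 0.671 F [-1.7  1.5 18.4] 
 shift [-0.017 -0.002 -0.005] turn [ 0.011 -0.014  0.003]
```

The coarse sieve is home at 0.1651 (expected 0.1653). I'll release and rise.

Request:
move_arm:
  rows:
    - [0,0,-0.01,0,0,0,0.7]
    - [0,0,0,0,0,0,0.85]
    - [0,0,0,0,0,0,1]
    - [0,0,0,0,0,0,1]
    - [0,0,-0.6,0,0,0,1]
    - [0,0,-1,0,0,0,1]
    - [0,0,-1,0,0,0,1]
    - [0,0,-0.4,0,0,0,1]
    - [0,0,0,0,0,0,1]
    - [0,0,0,0,0,0,1]

```text
time_s: 28.65
eef_pos: [0.4517, -0.3024, 0.2864]
orientation: [1.0, 0.0, -0.001, -0.0]
wrist_force: [-0.2, -0.2, -0.2]
grip_width: 0.995
```

```bash
python3 -c "
from h import *
plan([.6097,.136,.25]);snap('tower3.png',[.451,-.303,.188],150,4)
i=optics.read_camera('scene')[30:130,170:290];cv2.imwrite('pics/s5.png',cv2.resize(i,None,fx=6,fy=6,interpolation=cv2.INTER_CUBIC)[:600])"
```

```text
t 28.65 pos [ 0.4517 -0.3024  0.2864] grip 0.995 F [-0.2 -0.2 -0.2] 
 shift [  3.955 -10.959   0.912] turn [-0.005  0.011  0.003]
crop 175 121 4 proj [250.1 196.5] drift [-0.11  0.06]
```

View pics/tower3.png

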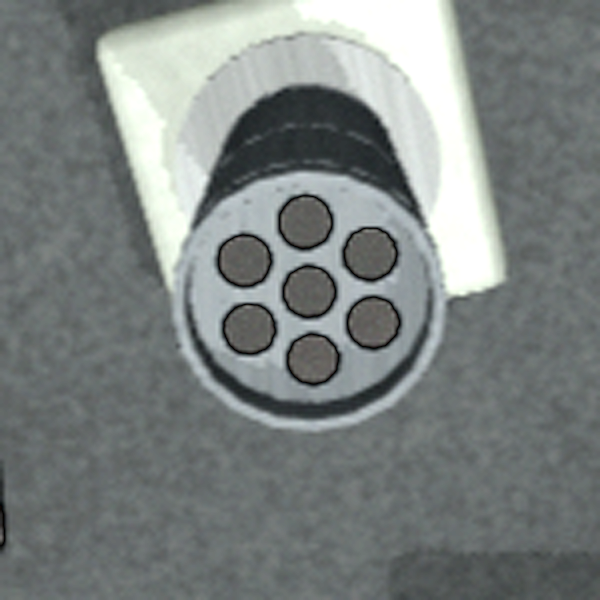

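View pics/s5.png

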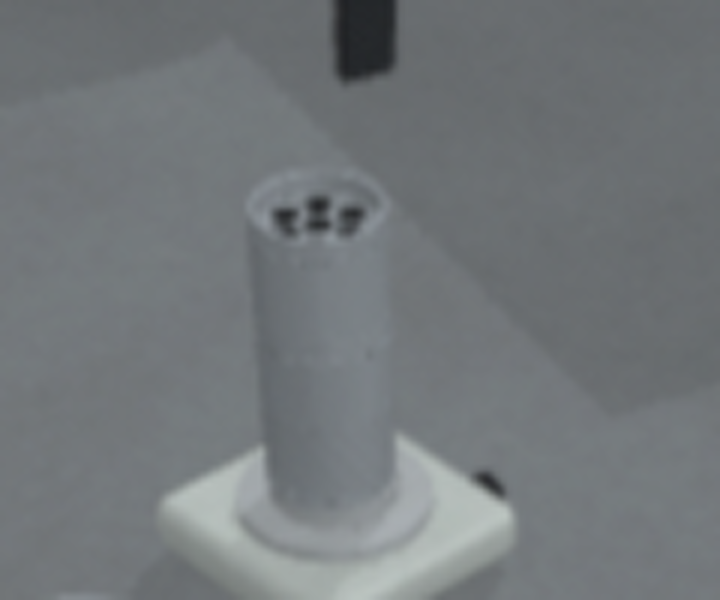

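The three pieces stand flush, rim centre at crop (310,301). Now to the lid.

Request:
move_arm:
  rows:
    - [0,-0.8,0,0,0,0,1]
    - [0.3,-0.85,0,0,0,0,1]
    - [0.3,-0.85,0,0,0,0,1]
    - [0.3,-0.85,0,0,0,0,1]
    - [0.3,-0.85,0.1,0,0,0,1]
    - [0.3,-0.85,0.1,0,0,0,1]
    - [0.35,-0.85,0.2,0,0,0,1]
    - [0.35,-0.85,0.2,0,0,0,1]
    - [0.35,-0.85,0.3,0,0,0,1]
    - [0.35,-0.85,0.3,0,0,0,1]
    - [0.35,-0.85,0.3,0,0,0,1]
    - [0.35,-0.85,0.3,0,0,0,1]
    - [0.35,-0.8,0.2,0,0,0,1]
    - [0,0,0,0,0,0,1]
    - [0,0,0,0,0,0,1]

```text
time_s: 30.62
eef_pos: [0.6021, 0.1499, 0.179]
orientation: [1.0, -0.001, -0.019, -0.002]
wrist_force: [-0.8, -0.5, -0.1]
grip_width: 0.999
```

```bash
python3 -c "
from h import *
plan([.6097,.136,.18])"
```

```text
t 30.62 pos [0.6021 0.1499 0.179 ] grip 0.999 F [-0.8 -0.5 -0.1] 
 shift [ 0.189  0.346 -0.033] turn [-0.035  0.371 -0.018]
```

Request:
move_arm:
  rows:
    - [0.18,0.35,0,-0.03,0.37,0,1]
    - [0,0,0,0,0,0,1]
    - [0,0,0,0,0,0,1]

```text
time_s: 31.0
eef_pos: [0.608, 0.1332, 0.1783]
orientation: [1.0, -0.002, -0.001, 0.0]
wrist_force: [-0.1, -0.2, -0.4]
grip_width: 1.0
```

```bash
python3 -c "
from h import *
plan([.6097,.136,.18]);snap('lid1.png',[.61,.136,.03],120,5,1.5,-80)"
```

```text
t 31.0 pos [0.608  0.1332 0.1783] grip 1.0 F [-0.1 -0.2 -0.4] 
 shift [ 0.042 -0.07  -0.042] turn [ 0.001  0.016 -0.045]
crop 186 118 5 proj [246.7 178.4] drift [ 0.   -0.08]
```

View pics/lid1.png

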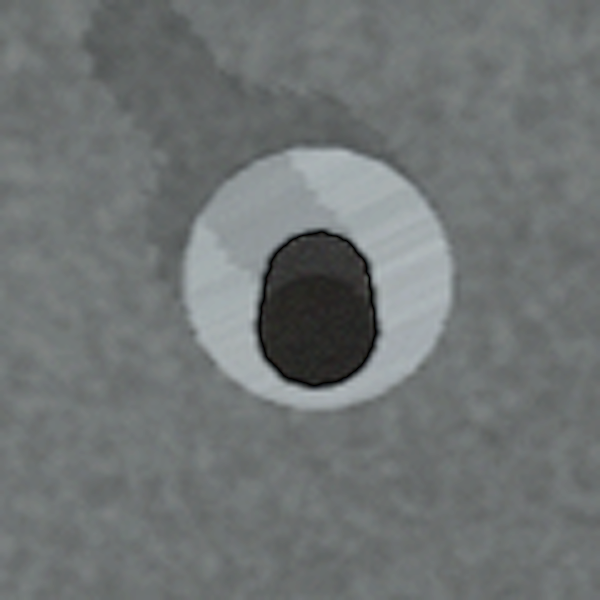

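This is the lid, with its disc centre at crop (319,278) and knob top at (317.5,329).

```bash
python3 -c "
from h import *
c=cam('wrist')
X=onplane(c,uncrop(186,118,5,319,278),.012);Y=onplane(c,uncrop(186,118,5,317.5,329),.052);print(X,Y,1e3*np.linalg.norm(onplane(c,uncrop(186,118,5,183,278),.012)-onplane(c,uncrop(186,118,5,455,278),.012)))
X=(X+Y)/2
plan([X[0],X[1]+.0016,.027])"
```

```text
[0.61098931 0.13331614 0.012     ] [0.61104073 0.13344334 0.052     ] 59.28760022596214
t 31.05 pos [0.6081 0.1332 0.1783] grip 1.001 F [-0.   0.4  0.4] 
 shift [ 0.079 -0.045  3.783] turn [ 0.002  0.015 -0.043]
```

Request:
move_arm:
  rows:
    - [0.08,-0.045,0.4,0,0,0,1]
    - [0,0,0.6,0,0,0,1]
    - [0,0,0.6,0,0,0,1]
    - [0,0,0.5,0,0,0,1]
    - [0,0,0,0,0,0,1]
    - [0,0,0,0,0,0,1]

```text
time_s: 31.8
eef_pos: [0.6114, 0.1359, 0.0891]
orientation: [1.0, -0.002, -0.001, -0.0]
wrist_force: [-0.0, 0.1, -0.7]
grip_width: 0.998
```

```bash
python3 -c "
from h import *
plan([.611,.135,.030])"
```

```text
t 31.8 pos [0.6114 0.1359 0.0891] grip 0.998 F [-0.   0.1 -0.7] 
 shift [-0.006  0.024  1.477] turn [-0.003  0.026 -0.042]
```

Request:
move_arm:
  rows:
    - [0,0.02,0.4,0,0,0,1]
    - [0,0,0.5,0,0,0,1]
    - [0,0,0.3,0,0,0,1]
    - [0,0,0.1,0,0,0,1]
    - [0,0,0,0,0,0,1]
    - [0,0,0,0,0,0,1]

```text
time_s: 32.55
eef_pos: [0.6125, 0.1353, 0.0349]
orientation: [1.0, -0.002, -0.0, -0.0]
wrist_force: [-0.2, -0.1, 0.1]
grip_width: 0.998
```

```bash
python3 -c "
from h import *
plan([.611,.135,.030])"
```

```text
t 32.55 pos [0.6125 0.1353 0.0349] grip 0.998 F [-0.2 -0.1  0.1] 
 shift [-0.038  0.007  0.123] turn [-0.007  0.001 -0.043]
```

Request:
move_arm:
  rows:
    - [-0.05,0,0.1,0,0,0,1]
    - [0,0,0,0,0,0,0.8]
    - [0,0,0,0,0,0,0.4]
    - [0,0,0,0,0,0,0]
    - [0,0,0,0,0,0,0]
    - [0,0,0,0,0,0,0]
    - [0,0,0,0,0,0,0]
    - [0,0,0,0,0,0,0]

```text
time_s: 33.55
eef_pos: [0.6116, 0.1355, 0.0323]
orientation: [1.0, -0.002, 0.001, -0.001]
wrist_force: [-0.4, 0.2, -0.5]
grip_width: 0.264
```

```bash
python3 -c "
from h import *
plan([.611,.135,.030])"
```

```text
t 33.55 pos [0.6116 0.1355 0.0323] grip 0.264 F [-0.4  0.2 -0.5] 
 shift [-0.015  0.013  0.058] turn [-0.012 -0.029 -0.042]
```

Request:
move_arm:
  rows:
    - [0,0,-0.7,0,0,0,0]
    - [0,0,-0.9,0,0,0,0]
    - [0,0,-0.9,0,0,0,0]
    - [0,0,-0.9,0,0,0,0]
    - [0,0,-0.9,0,0,0,0]
    - [-0.2,0.5,-0.9,0,0,0,0]
    - [-0.3,0.8,-0.6,0,0,0,0]
    - [-0.3,0.8,-0.5,0,0,0,0]
    - [-0.3,0.8,0,0,0,0,0]
    - [-0.3,0.8,0,0,0,0,0]
    - [-0.3,0.8,0,0,0,0,0]
    - [-0.3,0.8,0,0,0,0,0]
    - [-0.3,0.8,0,0,0,0,0]
    - [-0.3,0.8,0,0,0,0,0]
    - [0,0,0,0,0,0,0]

```text
time_s: 35.42
eef_pos: [0.4984, -0.1482, 0.2866]
orientation: [1.0, -0.001, -0.004, 0.0]
wrist_force: [-0.2, 0.5, -1.6]
grip_width: 0.265
```

```bash
python3 -c "
from h import *
plan([.4515,-.3027,.285])"
```

```text
t 35.42 pos [ 0.4984 -0.1482  0.2866] grip 0.265 F [-0.2  0.5 -1.6] 
 shift [-1.163  3.866  0.052] turn [ 0.007  0.084 -0.022]
```

Request:
move_arm:
  rows:
    - [-0.25,0.8,0,0,0.08,0,0]
    - [-0.25,0.8,0,0,0,0,0]
    - [-0.25,0.8,0,0,0,0,0]
    - [-0.2,0.8,0,0,0,0,0]
    - [-0.1,0.4,0,0,0,0,0]
    - [0,0,0,0,0,0,0]
    - [0,0,0,0,0,0,0]

```text
time_s: 36.3
eef_pos: [0.457, -0.2897, 0.2843]
orientation: [1.0, 0.001, -0.0, -0.003]
wrist_force: [0.2, -0.5, -1.4]
grip_width: 0.26
```

```bash
python3 -c "
from h import *
plan([.4515,-.3027,.235])"
```

```text
t 36.3 pos [ 0.457  -0.2897  0.2843] grip 0.26 F [ 0.2 -0.5 -1.4] 
 shift [-0.138  0.333  1.231] turn [-0.061  0.005  0.013]
```

Request:
move_arm:
  rows:
    - [-0.13,0.33,0.2,-0.06,0,0,0]
    - [0,0,0.4,0,0,0,0]
    - [0,0,0.4,0,0,0,0]
    - [0,0,0.1,0,0,0,0]
    - [0,0,0,0,0,0,0]
    - [0,0,0,0,0,0,0]

```text
time_s: 37.05
eef_pos: [0.4517, -0.3009, 0.2356]
orientation: [1.0, 0.002, -0.001, -0.001]
wrist_force: [0.1, -0.1, -1.7]
grip_width: 0.264
```

```bash
python3 -c "
from h import *
plan([.4515,-.3027,.2143])
cv2.imwrite('pics/w6.png',optics.read_camera('wrist'))"
```

```text
t 37.05 pos [ 0.4517 -0.3009  0.2356] grip 0.264 F [ 0.1 -0.1 -1.7] 
 shift [-0.003  0.046  0.534] turn [-0.02   0.023  0.042]
```

View pics/w6.png

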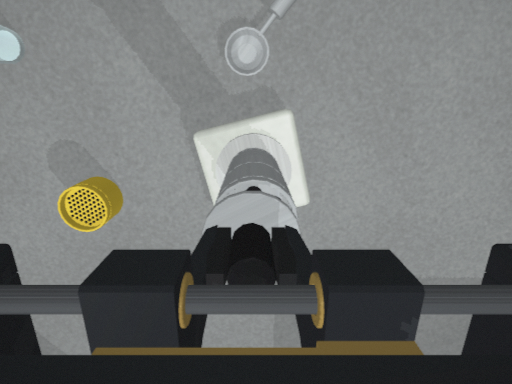

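The lid hangs level above the tower, with the disc centred near column 252 and the tower near 255. I'll lower it.

Request:
move_arm:
  rows:
    - [0,0.05,0.15,-0.02,0.02,0,0]
    - [0,0,0.15,0,0,0,0]
    - [0,0,0,0,0,0,0]

```text
time_s: 37.48
eef_pos: [0.4522, -0.3035, 0.224]
orientation: [1.0, 0.002, 0.001, 0.001]
wrist_force: [-0.4, 0.1, -1.5]
grip_width: 0.263
```

```bash
python3 -c "
from h import *
plan([.4515,-.3027,.2143])"
```

```text
t 37.48 pos [ 0.4522 -0.3035  0.224 ] grip 0.263 F [-0.4  0.1 -1.5] 
 shift [-0.017 -0.019  0.242] turn [ 0.015 -0.016  0.042]
```

Request:
move_arm:
  rows:
    - [-0.015,-0.02,0.1,0,0,0,0]
    - [0,0,0.08,0,0,0,0]
    - [0,0,0.06,0,0,0,0]

```text
time_s: 37.85
eef_pos: [0.4517, -0.3028, 0.2141]
orientation: [1.0, 0.002, 0.001, 0.001]
wrist_force: [-0.8, 0.8, 11.7]
grip_width: 0.263
```

```bash
python3 -c "
from h import *
plan([.4515,-.3027,.2143])"
```

```text
t 37.85 pos [ 0.4517 -0.3028  0.2141] grip 0.263 F [-0.8  0.8 11.7] 
 shift [-0.005 -0.001 -0.004] turn [ 0.018 -0.02   0.041]
```

The lid is home at 0.2141 (expected 0.2143). I'll release fully and go up, since the fingers clear the knob.

Request:
move_arm:
  rows:
    - [0,0,-0.01,0,0,0,0.35]
    - [0,0,0,0,0,0,0.6]
    - [0,0,0,0,0,0,1]
    - [0,0,0,0,0,0,1]
    - [0,0,0,0,0,0,1]
    - [0,0,-0.5,0,0,0,1]
    - [0,0,-0.9,0,0,0,1]
    - [0,0,-0.9,0,0,0,1]
    - [0,0,-0.5,0,0,0,1]
    - [0,0,0,0,0,0,1]
    - [0,0,0,0,0,0,1]

```text
time_s: 39.22
eef_pos: [0.451, -0.3022, 0.3286]
orientation: [1.0, 0.002, 0.0, 0.0]
wrist_force: [0.5, -0.3, -0.7]
grip_width: 0.997
```

```bash
python3 -c "
from h import *
plan([.4515,-.3027,.3])
snap('tower4.png',[.451,-.303,.2],150,4,1.5,-80)
i=optics.read_camera('scene');cv2.imwrite('pics/s7full.png',i);cv2.imwrite('pics/s7.png',cv2.resize(i[10:130,160:290],None,fx=5,fy=5,interpolation=cv2.INTER_CUBIC))
cv2.imwrite('pics/t7.png',optics.read_camera('top'))"
```

```text
t 39.23 pos [ 0.451  -0.3022  0.3286] grip 0.997 F [ 0.5 -0.3 -0.7] 
 shift [0.011 0.012 0.714] turn [ 0.009 -0.007  0.042]
crop 175 111 4 proj [250.1 186. ] drift [-0.02 -0.  ]
```

View pics/tower4.png

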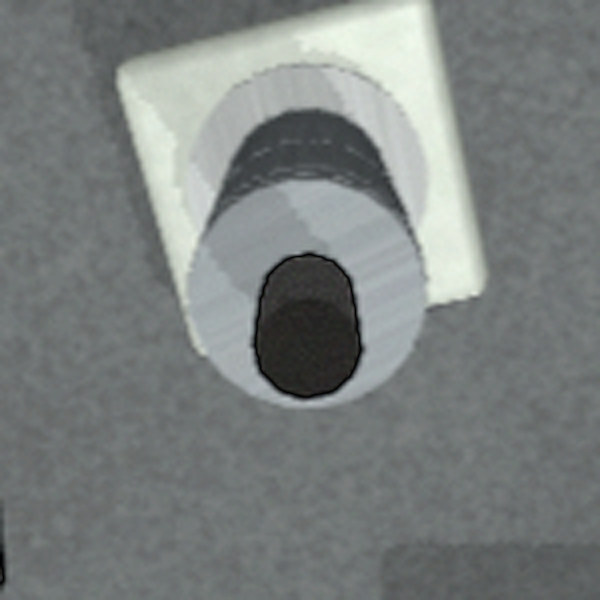

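View pics/s7.png

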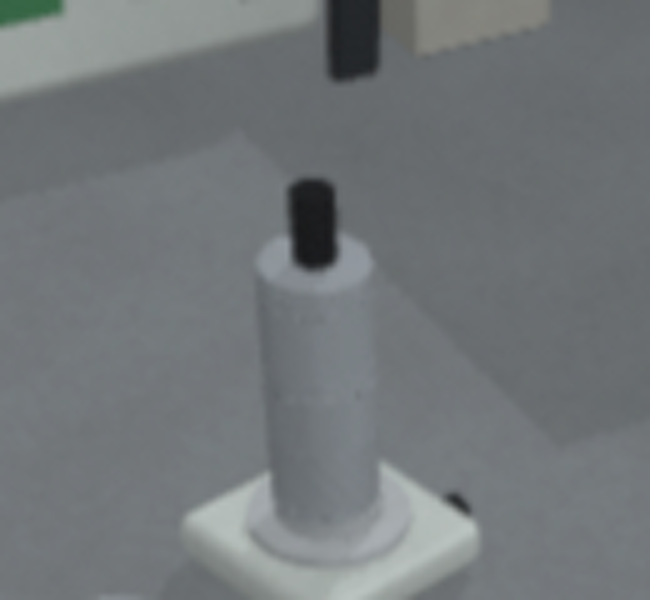

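View pics/t7.png

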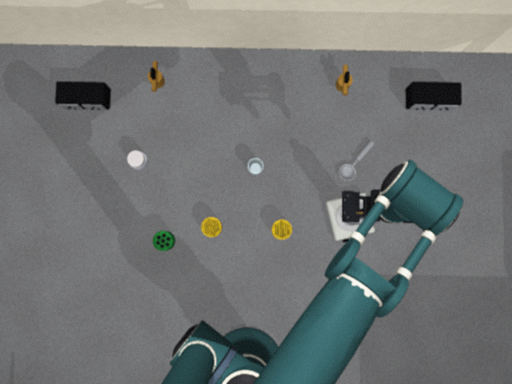

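```bash
python3 -c "
from h import *
c=cam('wrist')
print(onplane(c,uncrop(175,111,4,307,294.5),.194),onplane(c,uncrop(175,111,4,307.5,347.5),.234))
S=cam('scene');u=(160+(316+.5)/5-.5,10+(262+.5)/5-.5)
print(tri(c,uncrop(175,111,4,307,294.5),S,u))
from workcell import order
print(order.job_done())"
```

```text
[ 0.45088766 -0.30405562  0.194     ] [ 0.45087998 -0.30405292  0.234     ]
(array([ 0.44900324, -0.30390855,  0.18969707]), np.float64(0.0012460689721282066))
the job is handed in; nothing more can be done
None
```

The sieve tower is built on the shaker in the order asked (pan, fine sieve, coarse sieve, lid) and handed in at about 39 s. The tower stands free, with the gripper open about 90 mm above where it let go.

- **Seating:** each piece stopped within 0.5 mm of its calculated home height, under 12–27 N of downward contact. The pan also showed about 12 N of sideways force before release, and its later picture shows it level.
- **Level:** in the last wrist picture the lid's disc and knob axes agree to under 0.1 mm at (0.451, -0.304). The scene picture shows the column straight and flush.
- **Left alone:** in the last top picture the beaker, jar, spoon and the yellow and green look-alikes are at their starting pixels.
- **Disagreements:**
  - The two-view height of the lid disc came out at 190 mm, against 194 mm expected. That is within hand-picked pixel error, and the contact heights do not support a gap.
  - The wrist camera read y about 1.6 mm off, which I corrected for.
  - The first rough seat estimates from the fixed cameras were about 4–8 mm off in y before I refined them.

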